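# Prise open the router-bit case with the cranked pry bar

## Task

The lid of the wooden router-bit case is stiff and has no handle: take the thin pry bar from its wooden stand, ease its toe into the notch under the lid's edge without ramming it, and lever the lid up and right back past upright so that it stays open. Then put the bar back in its stand, upright and seated on its collar as it was, let go of it, and leave the other things on the bench where they are.

Things in the scene. Friction and masses are not known exactly. Their poses are not given: they have to be found in the camera images.
- tray: shallow rimmed wooden tray fixed to the bench, 214 (x) x 244 (y) mm, floor 6 mm thick, rim 22 mm high; origin at the centre of its underside, z up. In it, centred and square, stands the shut router-bit case, 190 (x) x 220 (y) x 72 mm high, firm on packing of UNKNOWN thickness: 0 to 12 mm, so its top is 78 to 90 mm above the bench. Its front faces the tray's -x
- notch_foot (a point): on the tray's floor, plumb below the middle of the lid's front edge (tray frame x -70, y 0, z 6 mm). Above it is the notch in the case's front rim: 52 mm wide (y), open to the front and above, x -95 to -70; its level floor, 15 mm below the case's top, runs on under the lid to x -50, with a 6 mm gap up to the shut lid. Beyond is a hollow
- lid (a joint): opening of the plywood lid, rad: 0 shut (flush in the rim, 1.5 mm gaps), 1.57 upright, stop at 1.95; starts at 0 to 0.02. 9 mm thick, 193 wide, 0.14 kg; reaches 152 mm from the hinge axis, which runs along y at tray x 82, level with the case's top and the lid's top face. Stiff hinge: stays where left; raising the front edge takes 2 to 3 N
- stand: wooden block fixed to the bench, 100 x 90 x 100 mm high; origin at the centre of its underside, z up. A pocket right through from its top, 41 mm in x (x -10 to 31) by 25 mm in y: the bar hangs in it, toe towards the stand's +x, its collar resting on the block's top, the bar's origin within a few mm of the block's axis
- bar: cranked pry bar, 0.18 kg; origin at the middle of its collar's underside, z up the handle, x towards the toe. Wood handle 24 (x) x 22 (y), z 6 to 106 mm; steel collar 34 x 44, z 0 to 6; shank 3 (x) x 16 (y), z 0 to -70; there it bends towards +x by 60 deg into a flat toe 28 long, 16 wide, 2.5 thick. The toe is level when the handle leans back 30 deg
- bar_tip (a point): middle of the end of the bar's toe (bar frame x 24.2, y 0, z -84 mm)
- glue: bystander: white glue bottle, 60 mm across, 170 mm high; origin at the centre of its underside
- offcut: bystander: flat beech offcut, 60 x 70 x 19 mm; origin at the centre of its underside
- tape: bystander: black tape measure, 68 x 36 x 62 mm high; origin at the centre of its underside
Not all that is in view belongs to the job. Leave any blue or green look-alike of the bar alone.

How it is judged:
By the outcome, as a careful person would: the job done as asked, in the order asked, and still so for the second after the job is handed in, with the robot touching nothing.
It also fails if it takes over 64 s, if anything falls off the work surface, if the arm or the gripper's body presses on something with over 40 N, if the wrist force passes 120 N, or if a joint passes its speed limit or range.

## Robot

A 6-joint arm with a two-finger parallel gripper is mounted at the origin on the work surface. World frame = base frame: x ahead of the robot, y to its left, z up, the work surface at z = 0. Lengths are in m, angles in rad, forces in N, time in s.
With the tool pointing down it reaches from about 0.375 to 0.975 m from the base axis. Payload 3.8 kg.
Tool frame: the origin (TCP) lies at the very end of the fingers, on their centre line; the grasp point (between the pads) lies 19 mm behind it; z points along the fingers, y is the line along which they close (so a half turn about z gives the same grasp; the last joint's range is limited). The gripper opens to 85 mm and grips with 20 to 120 N. Pads are 22 mm wide; open, the fingers measure 114 mm over their backs; the gripper's body (76 mm by 85 mm) begins 54 mm behind the grasp point. The pads swing forward as they close: fully open they stand 13 mm farther back than shut.
Start: joints at [-1.166, 0.264, 1.604, -0, 1.274, -0.037], TCP at [0.289, -0.61, 0.231] pointing down, gripper open.
Joint ranges: [-2.63, 2.63], [-0.94, 2.18], [0.31, 2.57], [-1.31, 4.45], [0, 2.66], [-2.55, 2.55]. Speed limits (rad/s): [2.57, 2.57, 3.14, 3.14, 3.14, 3.14].

## Interface

Orientations are given as a rotation vector (axis times angle).
In Python, from workcell import monitor, viewer, job gives the robot as it stands. The module is installed in compiled form; this text tells all that it offers.
- The arm moves only by the tool step_arm, never from a script. Its argument "series" is one flat list of numbers, 4 for each row, row after row: the shift along the tool's x, y, z in m, then the turn about the tool's z in rad. A call has 1 to 8 rows; each row is the pose to reach, as a shift and turn from the pose commanded when the call began, along the tool's axes at that moment; what a row does not reach only later rows make up. A row lasts 1/8 s, in which the tool goes at most 62.5 mm and 10.7 degrees, less where a joint would pass 70% of its speed; a pose out of reach is approached as far as the arm can. A call with a gripper value outside its range is refused whole. "gripper" is the opening, from 0 (shut) to 1 (fully open), set as the call begins (left out, the last holds). The fingers move at their own pace and stop on an object; "newtons" is the grip in N (left out, the last holds). Time passes only in rows, so rows that repeat a pose let the fingers close. It gives the time, the measured TCP pose, the force, the opening and the grip force at its end, in the units of the state.
- monitor.read_state(): the state, without advancing time (a new reading comes with each control period).
- viewer.read_camera(name): name is "scene" or "top"; returns a dict with "image" (384x512x3 uint8, red, green, blue), "intrinsics" (3x3 intrinsics, pixels), "T" (4x4, takes a point from camera to world coordinates). Camera axes: x right, y up, looking along -z (the intrinsics and any distortion apply to the point x, -y, -z); pixel columns grow to the right and rows downward; lengths in m; the calibration is good to about 2 mm. A picture is of the moment at which its call begins. There is no depth.
- job.finish_job(): hands the job in; it is judged then, once.
Trained networks look in a picture, given as the dict that the camera call returned (one of the last four; its "shot" number tells which), for a name from the list of things; names that differ only in an ending like _2 or _b are one class to them, and where a whole thing is asked for, a point or a joint stands for the part that bears it (a point fixed in the world has none). Each returns a list of dicts, best first, with "score" (0 to 1); they miss things now and then, are a little off and sometimes report something else, mostly with a low value. They report only what shows in the picture. A call takes as long as a camera call. They do not tell look-alikes from the thing itself.
- viewer.boxes_of(picture, label): "extent" ([centre column, centre row, width, height] in pixels, round what is visible of it).
- viewer.spot_point(picture, label): "point" ([column, row] in pixels: a listed point, or the origin of a listed thing).
The state is a dict: "time": time; "q": joint angles; "joint_vel": joint speeds; "joint_torque": joint torques, N m; "tool_pos": TCP position; "tcp_rot": TCP orientation; "wrist_force": force on the tool from outside, world axes, zero at the start; "torque": the same for the moment, N m; "width": opening from 0.0 (shut) to 1.0 (fully open); "grip_force": force on a finger pad.
Only numpy, scipy, OpenCV 4.12 (cv2) and the standard library are available. Lean on these libraries where they do the work, as an engineer would, in place of code of your own. Each camera call takes 0.05 s, during which the arm holds its last target. There are 200 camera calls.

## Working session

There is one attempt and no reset: what is moved stays moved. The work goes in short steps, Python scripts to look and compute and a tool call to move; the robot and the scene stay as the last step left them, time stands still between calls to the robot, and variables do not carry over. Pictures are saved under pics/ and viewed, at most 11 in all, crops included, and the job is handed in when it is done.

Besides the shell and the picture viewer there is one more tool, called after ">>>" as name(argument=value, ...) on one line, values as JSON. step_arm: Moves the arm, as the interface text tells. Its arguments: {"type":"object","properties":{"series":{"type":"array"},"gripper":{"type":"number"},"newtons":{"type":"number"}},"required":["series"]}

```bash
mkdir -p pics; ls; cat > h.py <<'E'
import numpy as np, cv2
from scipy.spatial.transform import Rotation as R
from workcell import monitor, viewer, job
def ray(p,c):
    K=np.array(c["intrinsics"]);T=np.array(c["T"])
    d=np.linalg.inv(K)@np.array([p[0],p[1],1.]);d=np.array([d[0],-d[1],-d[2]])
    return T[:3,3],T[:3,:3]@d
def onz(p,c,z):
    o,d=ray(p,c);return o+d*(z-o[2])/d[2]
def proj(P,c):
    K=np.array(c["intrinsics"]);T=np.array(c["T"])
    q=T[:3,:3].T@(np.array(P)-T[:3,3]);q=K@np.array([q[0],-q[1],-q[2]]);return q[:2]/q[2]
def tri(p1,c1,p2,c2):
    o1,d1=ray(p1,c1);o2,d2=ray(p2,c2);d1=d1/np.linalg.norm(d1);d2=d2/np.linalg.norm(d2)
    A=np.stack([d1,-d2],1);s=np.linalg.lstsq(A,o2-o1,rcond=None)[0]
    a=o1+s[0]*d1;b=o2+s[1]*d2;return (a+b)/2,np.linalg.norm(a-b)
def save(c,n,crop=None,s=1):
    im=c["image"][:,:,::-1]
    if crop: x0,y0,x1,y1=crop; im=im[y0:y1,x0:x1]
    cv2.imwrite("pics/"+n,cv2.resize(im,None,fx=s,fy=s,interpolation=cv2.INTER_CUBIC))
E
python3 - <<'E'
from h import *
np.set_printoptions(precision=4,suppress=True)
s=monitor.read_state();print(s)
cs={n:viewer.read_camera(n) for n in("scene","top")}
ims=[]
for n,c in cs.items():
    print(n,c.keys(),c["intrinsics"],c["T"]); save(c,n+"0.png",s=1.5)
    for l in("tray","notch_foot","lid","stand","bar","bar_tip","glue","offcut","tape"):
        try:print(n,l,[(np.round(d["point"]),round(d["score"],2)) for d in viewer.spot_point(c,l)][:4])
        except Exception as e:print(l,e)
        try:print('   box',[(np.round(d["extent"]),round(d["score"],2)) for d in viewer.boxes_of(c,l)][:4])
        except Exception as e:print(l,e)
E
```

```text
pics
{'time': 0.0, 'q': array([-1.1659,  0.2648,  1.6054, -0.    ,  1.2737, -0.0369]), 'joint_vel': array([ 0.0003, -0.0004, -0.0012, -0.0005, -0.0017,  0.0025]), 'joint_torque': array([ -0.0016, -51.5116, -36.7311,  -0.0003,   0.0129,   0.    ]), 'tool_pos': array([ 0.2883, -0.6095,  0.2299]), 'tcp_rot': array([-3.0631, -0.6879,  0.0007]), 'wrist_force': array([ 0.0414,  0.1105, -0.4273]), 'torque': array([-0.0515, -0.0286,  0.0172]), 'grip_force': 0.0, 'width': 0.9988358061625289}
scene dict_keys(['image', 'intrinsics', 'T', 'shot']) [[383.9522   0.     255.2445]
 [  0.     383.9522 189.0525]
 [  0.       0.       1.    ]] [[ 0.7994 -0.3565  0.4836  1.0827]
 [ 0.6008  0.4668 -0.649  -0.6018]
 [ 0.0056  0.8094  0.5873  0.6776]
 [ 0.      0.      0.      1.    ]]
scene tray [(array([299., 193.]), 0.63)]
   box [(array([300., 184., 111.,  77.]), 0.85)]
scene notch_foot []
   box [(array([298., 185., 109.,  79.]), 0.75)]
lid it knows: bar, bar_tip, glue, notch_foot, offcut, stand, tape, tray
   box [(array([305., 173.,  83.,  44.]), 0.78)]
scene stand [(array([181., 271.]), 0.95)]
   b
[... 1693 characters left out ...]
(array([371., 251.,  31.,  61.]), 0.61), (array([356., 190.,  24.,  13.]), 0.57), (array([346., 192.,  43.,  34.]), 0.17)]
top bar_tip [(array([346., 152.]), 0.81), (array([377., 281.]), 0.58)]
   box [(array([378., 139.,  60.,  35.]), 0.82), (array([369., 251.,  30.,  61.]), 0.68), (array([353., 190.,  27.,  11.]), 0.67)]
top glue [(array([271., 133.]), 0.82), (array([341., 192.]), 0.3)]
   box [(array([272., 128.,  18.,  24.]), 0.72)]
top offcut [(array([274., 238.]), 0.83)]
   box [(array([275., 240.,  23.,  18.]), 0.76)]
top tape [(array([126., 230.]), 0.91)]
   box [(array([124., 230.,  15.,  27.]), 0.58), (array([202., 168.,  75.,  72.]), 0.57), (array([276., 240.,  29.,  19.]), 0.37)]
```

View pics/scene0.png

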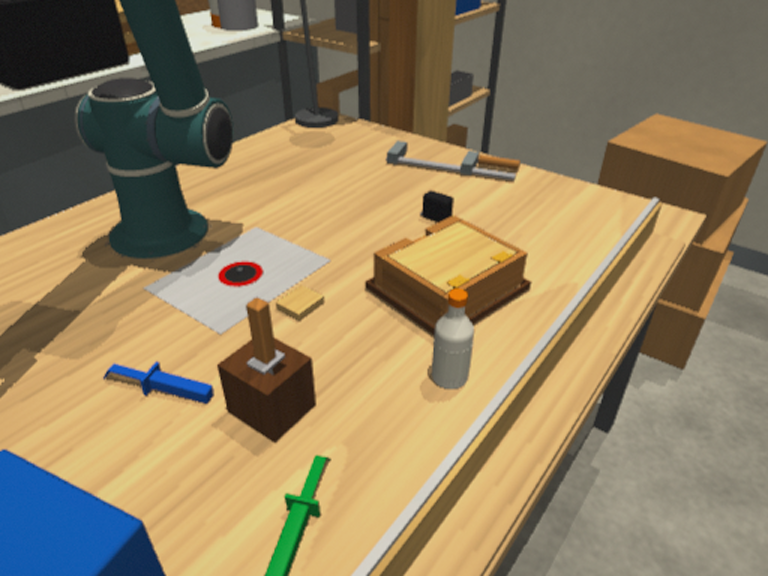

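View pics/top0.png

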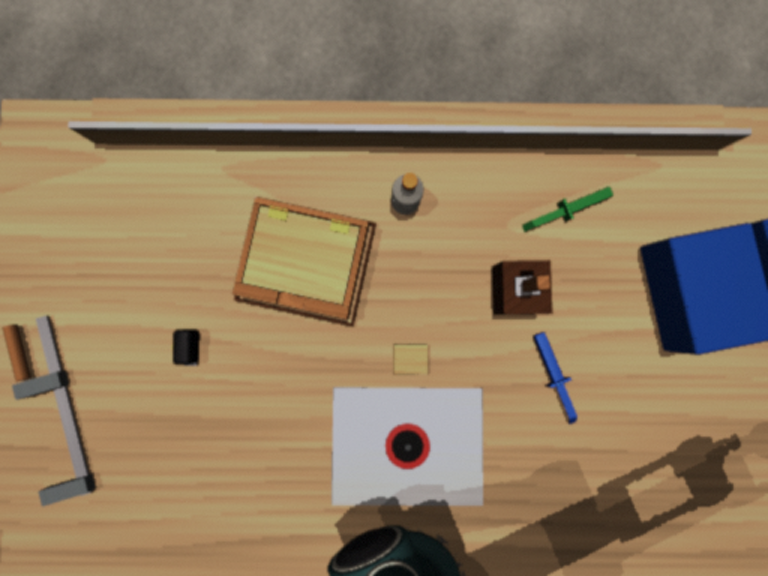

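```bash
python3 - <<'E'
from h import *
cs={n:viewer.read_camera(n) for n in("scene","top")}
def cr(n,x0,y0,w,h,W,H): return cv2.resize(cs[n]["image"][y0:y0+h,x0:x0+w,::-1],(W,H),interpolation=cv2.INTER_CUBIC)
m=np.hstack([cr("top",322,165,50,50,400,400),cr("scene",135,190,80,110,400,550)[:400] ])
m=np.hstack([cr("top",322,165,50,50,400,400),cr("scene",140,192,64,64,400,400)])
cv2.imwrite("pics/m1.png",m)
m=np.hstack([cr("top",150,125,110,100,440,400),cr("scene",240,135,120,133,360,400)])
cv2.imwrite("pics/m2.png",m)
E
```

```text
(no output)
```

View pics/m1.png

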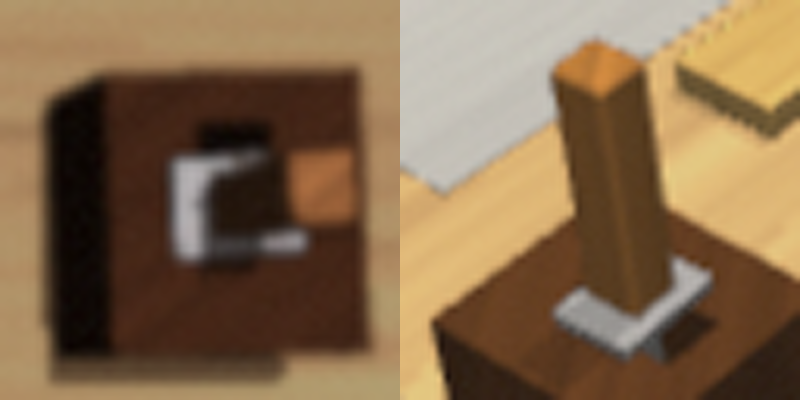

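View pics/m2.png

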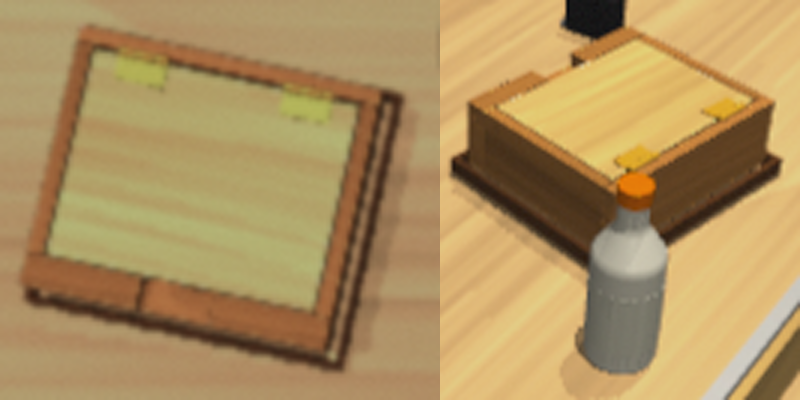

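Bar candidates (scene px): wood-handled one in the stand at (174,234), blue (102,251), green (202,334). The one hanging in the dark wooden stand with wood handle and steel collar fits; the crop confirms it, with the free pocket (toe side) towards world +x. The case's notch is on its front edge, lower side in the top view at about (195,198), with the case yawed about -14°.

```bash
cat > fit.py <<'E'
from h import *
from scipy.optimize import least_squares
cs={n:viewer.read_camera(n) for n in("scene","top")}
np.set_printoptions(precision=4,suppress=True)
S={"top":[(335,174.1),(367,173.6),(368,208.8),(335.75,209.25)]}
def corners(p,lx,ly,z):
    r=R.from_euler('z',p[2]).as_matrix()[:2,:2]
    return [np.r_[r@np.array([sx*lx/2,sy*ly/2])+p[:2],z] for sx,sy in((1,1),(1,-1),(-1,-1),(-1,1))]
f=lambda p:np.ravel([proj(c,cs["top"])-q for c,q in zip(corners(p,.1,.09,.1),S["top"])])
a=least_squares(f,[.5,-.2,0]);print("stand",a.x,a.fun)
C=[(171.25,132),(246.25,148),(231.25,212),(155.5,196.25)];D={0:(351.7,169.3),3:(304,145),2:(249.3,170)}
def g(p,sc=1):
    c=corners(p,.19,.22,p[3]); r=[proj(k,cs["top"])-q for k,q in zip(c,C)]
    r+=[(proj(c[i],cs["scene"])-q) for i,q in D.items()]
    return np.ravel(r)
b=least_squares(g,[.55,.2,-.24,.084]);print("case",b.x,b.fun)
print("handle top",tri((362.2,188.1),cs["top"],(171.7,202.9),cs["scene"]),onz((362.2,188.1),cs["top"],.206),onz((171.7,202.9),cs["scene"],.206))
for n,c in cs.items():
    for l,z in(("stand",0),("bar",.1),("notch_foot",.006),("glue",0),("tape",0),("offcut",0),("tray",0)):
        for d in viewer.spot_point(c,l)[:3]:print(n,l,np.round(d["score"],2),onz(d["point"],c,z)[:2])
E
python3 fit.py
```

```text
stand [ 0.5836 -0.2152  0.0167] [-0.1229 -0.4254 -0.0455 -0.2076  0.1142  0.3812  0.0535  0.2423]
case [ 0.6381  0.2081 -0.2114  0.0819] [-0.3602 -1.0774 -0.3702 -0.4923 -0.1069  0.5953 -0.3435 -0.5838 -0.3464
  0.7843 -1.4844 -0.0834 -0.232  -0.2539]
handle top (array([ 0.586 , -0.2151,  0.2014]), np.float64(0.0005650965136676487)) [ 0.5859 -0.2135  0.206 ] [ 0.5905 -0.219   0.206 ]
scene stand 0.78 [ 0.5874 -0.2153]
scene bar 0.96 [ 0.5763 -0.2087]
scene bar 0.75 [ 0.7913 -0.3524]
scene glue 0.61 [0.7656 0.01  ]
scene tape 0.56 [0.4675 0.4314]
scene offcut 0.6 [0.4511 0.0001]
scene tray 0.56 [0.6383 0.2118]
scene tray 0.38 [ 0.4509 -0.0035]
top stand 0.62 [ 0.5792 -0.2072]
top bar 0.82 [ 0.727  -0.2875]
top bar 0.79 [ 0.5838 -0.2149]
top bar 0.62 [ 0.4148 -0.2771]
top notch_foot 0.75 [0.56   0.2207]
top glue 0.72 [0.7669 0.0046]
top tape 0.81 [0.4753 0.4396]
top tape 0.24 [ 0.5874 -0.233 ]
top offcut 0.86 [ 0.4395 -0.0115]
top tray 0.84 [0.647  0.2057]
```

```bash
cat >> h.py <<'E'
def shift(pos,rotv,targets,yaw_y=None):
    """tool shifts from commanded pose to world targets; yaw_y = desired world yaw of tool y"""
    M=R.from_rotvec(rotv).as_matrix()
    out=[np.round(M.T@(np.array(t)-pos),4) for t in targets]
    cur=np.arctan2(M[1,1],M[0,1]); turn=None if yaw_y is None else -(((yaw_y-cur)+np.pi)%(2*np.pi)-np.pi)
    return out,turn,cur
E
python3 - <<'E'
from h import *
print(shift(np.array([.289,-.61,.231]),[-3.0631,-.6879,.0],[(.35,-.32,.30),(.585,-.2148,.30)],.012))
E
```

```text
([array([ 0.1792, -0.2362, -0.0684]), array([ 0.4366, -0.2308, -0.0683])], np.float64(-1.1409733569975904), np.float64(-1.1289733569975904))
```

>>> step_arm(series=[0.04, -0.05, -0.03, -0.14, 0.08, -0.1, -0.05, -0.29, 0.12, -0.15, -0.068, -0.43, 0.16, -0.2, -0.068, -0.57, 0.2, -0.23, -0.068, -0.71, 0.26, -0.234, -0.068, -0.86, 0.32, -0.233, -0.068, -1.0, 0.38, -0.232, -0.068, -1.14], gripper=1)

```text
time: 3.7
tool_pos: [0.5346, -0.2367, 0.2999]
tcp_rot: [2.202, 2.238, 0.0]
wrist_force: [-1.0, -1.0, 0.8]
width: 1.0
grip_force: 0.0
```

>>> step_arm(series=[0.0224, 0.052, 0, 0, 0.0224, 0.052, 0, 0, 0.0224, 0.052, 0.05, 0, 0.0224, 0.052, 0.1, 0, 0.0224, 0.052, 0.149, 0, 0.0224, 0.052, 0.149, 0])

```text
time: 4.45
tool_pos: [0.58, -0.214, 0.1454]
tcp_rot: [-2.203, -2.226, 0.007]
wrist_force: [-0.3, 0.0, -0.2]
width: 1.0
grip_force: 0.0
```

```bash
python3 - <<'E'
from h import *
cs={n:viewer.read_camera(n) for n in("scene","top")}
def cr(n,x0,y0,w,h,W,H): return cv2.resize(cs[n]["image"][y0:y0+h,x0:x0+w,::-1],(W,H),interpolation=cv2.INTER_CUBIC)
cv2.imwrite("pics/m3.png",np.hstack([cr("top",310,150,80,80,400,400),cr("scene",130,180,80,80,400,400)]))
print(monitor.read_state()["tool_pos"],monitor.read_state()["wrist_force"])
E
```

```text
[ 0.58458179 -0.21566164  0.15145307] [0.35420676 0.48789375 0.02141538]
```

View pics/m3.png

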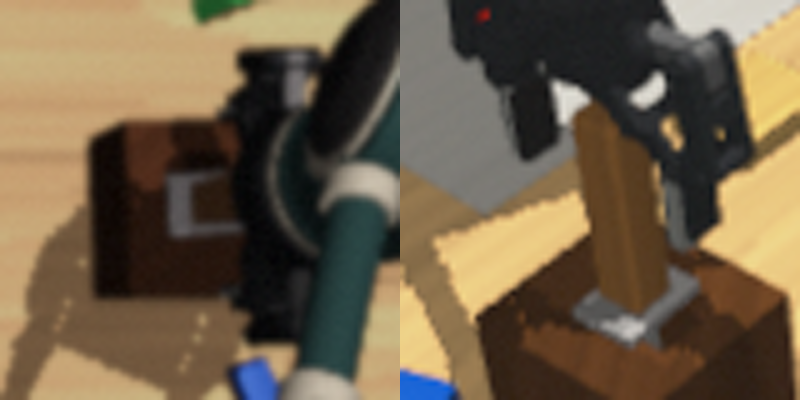

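The handle stands between the open fingers (scene crop ~(620,200)), clear of the block. Close.

>>> step_arm(series=[0, 0, 0, 0, 0, 0, 0, 0, 0, 0, 0, 0, 0, 0, 0, 0, 0, 0, 0, 0, 0, 0, 0, 0], gripper=0, newtons=70)

```text
time: 5.3
tool_pos: [0.5857, -0.2154, 0.1516]
tcp_rot: [2.208, 2.232, 0.002]
wrist_force: [2.0, -0.6, 5.3]
width: 0.276
grip_force: 69.0
```

>>> step_arm(series=[0, 0, -0.01, 0, 0, 0, -0.03, 0, 0, 0, -0.06, 0, 0, 0, -0.1, 0, 0, 0, -0.15, 0, 0, 0, -0.17, 0, 0, 0, -0.17, 0])

```text
time: 6.18
tool_pos: [0.5854, -0.2153, 0.3223]
tcp_rot: [2.207, 2.231, 0.002]
wrist_force: [0.1, -0.9, -1.8]
width: 0.271
grip_force: 68.7
```

```bash
python3 - <<'E'
from h import *
np.set_printoptions(precision=4,suppress=True)
cs={n:viewer.read_camera(n) for n in("scene","top")}
s=monitor.read_state();print(s["time"],s["tool_pos"],s["tcp_rot"],s["wrist_force"],s["torque"],s["width"])
def cr(n,x0,y0,w,h,W,H): return cv2.resize(cs[n]["image"][y0:y0+h,x0:x0+w,::-1],(W,H),interpolation=cv2.INTER_CUBIC)
p=proj([.585,-.215,.25],cs["scene"]).astype(int);print(p)
cv2.imwrite("pics/m4.png",np.hstack([cr("scene",p[0]-40,p[1]-30,80,80,400,400),cr("top",150,125,100,100,400,400)]))
cv2.imwrite("pics/top_full.png",cs["top"]["image"][:,:,::-1]);cv2.imwrite("pics/scene_full.png",cs["scene"]["image"][:,:,::-1])
for d in viewer.spot_point(cs["scene"],"bar_tip"):print(d)
E
```

```text
6.275 [ 0.5838 -0.2147  0.3182] [-2.2072 -2.2315  0.0018] [ 0.4326 -0.4589 -2.9828] [0.0234 0.025  0.0256] 0.2765135479295629
[168 182]
{'point': [182.0, 212.6], 'score': 0.85}
{'point': [71.2, 251.5], 'score': 0.72}
{'point': [214.7, 305.6], 'score': 0.57}
```

View pics/m4.png

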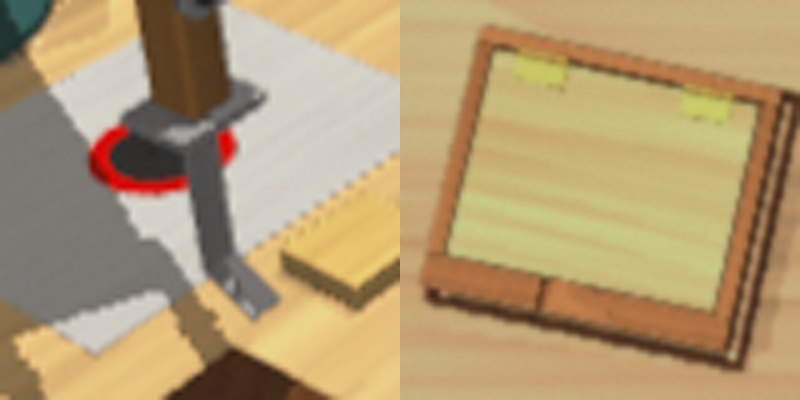

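```bash
python3 - <<'E'
from h import *
from scipy.optimize import least_squares
np.set_printoptions(precision=4,suppress=True)
top=cv2.imread("pics/top_full.png");sc=cv2.imread("pics/scene_full.png")
cs={"scene":viewer.read_camera("scene"),"top":viewer.read_camera("top")}
tip=[.585+.0242,-.215,.321-.151+.1-.084];print("tip pred",proj(tip,cs["scene"]))
hsv=cv2.cvtColor(top,cv2.COLOR_BGR2HSV)
pt=lambda x,y:hsv[125+y//4,150+x//4]
print("lid",pt(200,150),pt(150,200),"rim",pt(200,55),pt(60,150),pt(350,200),pt(250,310),pt(80,275),"bench",pt(20,100),"notch",pt(200,300),pt(145,290))
# samples along case x axis midline for given fit
def T(p,x,y,z):
    c,s=np.cos(p[2]),np.sin(p[2]);return [p[0]+c*x-s*y,p[1]+s*x+c*y,z]
p=[.6381,.2081,-.2114];zt=.082
g=cv2.cvtColor(top,cv2.COLOR_BGR2LAB).astype(np.float32)
def prof(f,us,ch):
    q=np.array([proj(f(u),cs["top"]) for u in us],np.float32)
    return cv2.remap(g[:,:,ch],q[None,:,0],q[None,:,1],cv2.INTER_LINEAR)[0]
us=np.arange(-.115,.116,.001)
def edge(ax,off,lo,hi,z=zt,ch=0):
    u=np.arange(lo,hi,.0005)
    v=sum(prof(lambda k:T(p,k,o,z) if ax==0 else T(p,o,k,z),u,ch) for o in off)/len(off)
    v=cv2.GaussianBlur(v[:,None],(1,9),0)[:,0];return u,v
offs=np.linspace(-.08,.08,9)
for nm,ax,o in(("x",0,offs),("x L",0,offs[6:]),("x mid",0,[-.015,-.005,.005,.015]),("x R",0,offs[:3]),("y",1,offs[1:-1])):
    for ch in(0,1):
        u,v=edge(ax,o,-.125,.125,ch=ch);d=np.gradient(v)
        pk=[i for i in range(4,len(d)-4) if abs(d[i])==max(abs(d[i-4:i+5])) and abs(d[i])>1.0]
        print(nm,ch,[(round(float(u[i])*1000,1),round(float(d[i]),1)) for i in pk])
E
```

```text
tip pred [180.8688 213.292 ]
lid [ 21 108 200] [ 22 105 201] rim [ 13 149 181] [ 13 155 171] [ 12 156 176] [ 13 157 175] [ 12 157 174] bench [ 22  89 200] notch [ 13 158 177] [ 12 159 146]
x 0 [(-106.5, -8.9), (-98.0, 4.9), (-69.0, 5.9), (79.5, -5.9), (85.5, 2.0), (97.5, 3.5)]
x 1 [(-71.0, -1.9), (82.5, 1.5), (95.5, -1.3)]
x L 0 [(-106.5, -8.9), (-98.5, 4.7), (-69.5, 6.3), (-23.5, -1.2), (79.0, -5.2), (85.5, 1.2), (97.0, 3.7)]
x L 1 [(-71.0, -2.1), (81.5, 1.3), (95.0, -1.3)]
x mid 0 [(-106.5, -9.2), (-97.5, 4.9), (-69.0, 5.7), (-24.0, -1.2), (80.0, -8.4), (85.5, 4.5), (97.5, 3.4)]
x mid 1 [(-71.0, -2.0), (83.0, 1.8), (95.0, -1.2)]
x R 0 [(-107.0, -8.7), (-98.0, 5.2), (-69.0, 5.4), (79.5, -5.2), (97.5, 3.8)]
x R 1 [(-70.5, -1.5), (85.5, 1.4), (96.0, -1.3)]
y 0 [(-117.5, 7.7), (-112.0, -6.8), (-107.0, 5.9), (-99.0, -1.1), (-93.5, 7.1), (99.0, -7.1), (104.0, 1.6), (114.0, 3.4)]
y 1 [(-108.0, 1.0), (-95.5, -2.1), (101.0, 1.8), (112.5, -1.3)]
```

Bar is held upright, toe end at scene (181,213) as the model predicts. Now over the notch.

>>> step_arm(series=[0.05, -0.005, 0, 0.03, 0.11, -0.012, 0, 0.06, 0.17, -0.018, 0, 0.09, 0.23, -0.024, 0, 0.12, 0.29, -0.03, 0, 0.15, 0.35, -0.036, 0, 0.18, 0.41, -0.04, 0, 0.21, 0.4472, -0.0437, 0, 0.222])

```text
time: 7.42
tool_pos: [0.5347, 0.2342, 0.3184]
tcp_rot: [-2.44, -1.976, 0.004]
wrist_force: [-0.2, -0.0, -1.7]
width: 0.274
grip_force: 68.8
```

>>> step_arm(series=[0, 0, 0.02, 0, 0, 0, 0.06, 0, 0, 0, 0.09, 0, 0, 0, 0.098, 0, 0, 0, 0.098, 0, 0, 0, 0.098, 0])

```text
time: 8.18
tool_pos: [0.5371, 0.2316, 0.2238]
tcp_rot: [2.443, 1.974, 0.004]
wrist_force: [0.4, 0.1, -1.1]
width: 0.274
grip_force: 68.8
```

```bash
python3 - <<'E'
from h import *
np.set_printoptions(precision=4,suppress=True)
cs={n:viewer.read_camera(n) for n in("scene","top")}
s=monitor.read_state();print(s["time"],s["tool_pos"],s["tcp_rot"],s["wrist_force"],s["torque"],s["width"])
def cr(n,x0,y0,w,h,W,H): return cv2.resize(cs[n]["image"][y0:y0+h,x0:x0+w,::-1],(W,H),interpolation=cv2.INTER_CUBIC)
cv2.imwrite("pics/m5.png",np.hstack([cr("scene",240,110,60,60,400,400),cr("top",150,150,80,80,400,400)]))
tp=np.array([s["tool_pos"][0]+.0242*.978,s["tool_pos"][1]-.0242*.21,s["tool_pos"][2]-.135])
print("tip",tp,proj(tp,cs["scene"]),proj(tp,cs["top"]))
E
```

```text
8.275 [0.5371 0.2319 0.2241] [2.4425 1.9743 0.0044] [-0.188  -0.8245 -1.9326] [ 0.0474 -0.0395  0.0468] 0.2746992625496948
tip [0.5608 0.2268 0.0891] [281.3602 156.4316] [193.2444 198.5305]
```

View pics/m5.png

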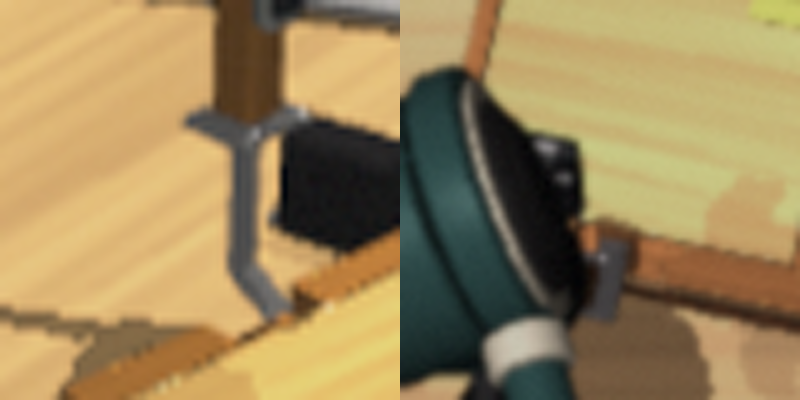

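Toe end sits in the notch's mouth (top ≈ (194,198)), matching prediction. Feel for the notch floor.

>>> step_arm(series=[0, 0, 0.006, 0, 0, 0, 0.012, 0, 0, 0, 0.012, 0, 0, 0, 0.012, 0])

```text
time: 8.78
tool_pos: [0.5361, 0.2317, 0.2103]
tcp_rot: [2.443, 1.975, 0.0]
wrist_force: [-0.1, 0.4, -0.8]
width: 0.276
grip_force: 69.1
```

>>> step_arm(series=[0, 0, 0.001, 0, 0, 0, 0.002, 0, 0, 0, 0.002, 0, 0, 0, 0.002, 0])

```text
time: 9.28
tool_pos: [0.5364, 0.232, 0.2099]
tcp_rot: [2.443, 1.975, 0.002]
wrist_force: [-1.6, -0.9, 6.5]
width: 0.279
grip_force: 69.8
```

>>> step_arm(series=[0, 0, 0.001, 0, 0, 0, 0.002, 0, 0, 0, 0.002, 0, 0, 0, 0.002, 0])

```text
time: 9.78
tool_pos: [0.5367, 0.2323, 0.2097]
tcp_rot: [2.443, 1.975, 0.004]
wrist_force: [-4.4, -0.8, 13.2]
width: 0.274
grip_force: 70.3
```

Contact at commanded TCP z ≈ 0.211 (floor ≈ 0.075, so thick packing). Back off to just clear, ease in.

>>> step_arm(series=[0, 0, -0.0045, 0, 0, 0, -0.0045, 0, 0, 0.004, -0.0045, 0, 0, 0.008, -0.0045, 0, 0, 0.01, -0.0045, 0, 0, 0.01, -0.0045, 0, 0, 0.01, -0.0045, 0])

```text
time: 10.65
tool_pos: [0.5458, 0.2294, 0.2105]
tcp_rot: [-2.443, -1.975, 0.001]
wrist_force: [0.0, -0.6, -2.8]
width: 0.277
grip_force: 68.8
```

>>> step_arm(series=[0, 0.0015, 0, 0, 0, 0.003, 0, 0, 0, 0.003, 0, 0, 0, 0.003, 0, 0])

```text
time: 11.15
tool_pos: [0.5488, 0.229, 0.2108]
tcp_rot: [-2.443, -1.975, 0.0]
wrist_force: [0.7, 0.1, -1.9]
width: 0.272
grip_force: 68.8
```

Free so far; continue gently.

>>> step_arm(series=[0, 0.001, 0, 0, 0, 0.002, 0, 0, 0, 0.002, 0, 0, 0, 0.002, 0, 0])

```text
time: 11.65
tool_pos: [0.5507, 0.2285, 0.2108]
tcp_rot: [-2.443, -1.975, -0.0]
wrist_force: [-1.1, 0.6, -1.2]
width: 0.273
grip_force: 68.8
```

>>> step_arm(series=[0, 0.001, 0, 0, 0, 0.002, 0, 0, 0, 0.002, 0, 0, 0, 0.002, 0, 0])

```text
time: 12.15
tool_pos: [0.5522, 0.2281, 0.2104]
tcp_rot: [-2.443, -1.975, 0.001]
wrist_force: [-2.1, 0.1, -2.5]
width: 0.276
grip_force: 68.7
```

>>> step_arm(series=[0, 0, -0.002, 0, 0, 0, -0.004, 0, 0, 0, -0.006, 0, 0, 0, -0.008, 0, 0, 0, -0.008, 0, 0, 0, -0.008, 0])

```text
time: 12.9
tool_pos: [0.5526, 0.2281, 0.2188]
tcp_rot: [-2.443, -1.975, 0.0]
wrist_force: [-3.0, 0.8, -3.3]
width: 0.273
grip_force: 68.6
```

```bash
python3 - <<'E'
import numpy as np
H=np.array([82.,90.]);cur=np.array([-63.,84.5])
def tip(th,d):
    c,s=np.cos(th),np.sin(th);E=H+152*np.array([-c,s])+9*np.array([-s,-c])
    a=max(th,np.pi/6);return E+d*np.array([np.cos(a),-np.sin(a)])-[.6,1.1]
print(tip(.056,8))
ths=np.r_[np.linspace(.056,.45,9)[1:],np.linspace(.45,.95,9)[1:],np.linspace(.95,1.4,9)[1:],np.linspace(1.4,1.8,9)[1:]]
ds=np.interp(ths,[.056,.4,1.2,1.8],[8,14,16,30])
P=[tip(t,d) for t,d in zip(ths,ds)]
b=cur
for k in range(0,32,8):
    print(round(ths[k+7],2));print([(round(p[0]-b[0],1),round(-(p[1]-b[1]),1)) for p in P[k:k+8]]);b=np.round(P[k+7],1)
E
```

```text
[-63.93725967  84.42166007]
0.45
[(np.float64(-0.0), np.float64(-7.0)), (np.float64(1.2), np.float64(-14.0)), (np.float64(2.9), np.float64(-21.1)), (np.float64(4.9), np.float64(-28.0)), (np.float64(7.3), np.float64(-34.9)), (np.float64(10.0), np.float64(-41.7)), (np.float64(13.1), np.float64(-48.4)), (np.float64(15.8), np.float64(-55.3))]
0.95
[(np.float64(4.1), np.float64(-8.7)), (np.float64(8.3), np.float64(-16.4)), (np.float64(12.8), np.float64(-23.7)), (np.float64(17.8), np.float64(-30.6)), (np.float64(23.2), np.float64(-37.3)), (np.float64(29.1), np.float64(-43.6)), (np.float64(35.3), np.float64(-49.5)), (np.float64(41.8), np.float64(-55.0))]
1.4
[(np.float64(6.2), np.float64(-4.6)), (np.float64(12.6), np.float64(-8.8)), (np.float64(19.2), np.float64(-12.7)), (np.float64(26.0), np.float64(-16.2)), (np.float64(33.3), np.float64(-18.7)), (np.float64(40.7), np.float64(-20.2)), (np.float64(48.2), np.float64(-21.3)), (np.float64(55.6), np.float64(-22.0))]
1.8
[(np.float64(6.6), np.float64(-0.2)), (np.float64(13.1), np.float64(-0.1)), (np.float64(19.5), np.float64(0.3)), (np.float64(25.9), np.float64(1.0)), (np.float64(32.2), np.float64(2.1)), (np.float64(38.3), np.float64(3.4)), (np.float64(44.3), np.float64(5.1)), (np.float64(50.2), np.float64(7.0))]
```

>>> step_arm(series=[0, 0, -0.007, 0, 0, 0.001, -0.014, 0, 0, 0.003, -0.021, 0, 0, 0.005, -0.028, 0, 0, 0.007, -0.035, 0, 0, 0.01, -0.042, 0, 0, 0.013, -0.0484, 0, 0, 0.0158, -0.0553, 0])

```text
time: 13.9
tool_pos: [0.5685, 0.2247, 0.2746]
tcp_rot: [2.443, 1.975, 0.001]
wrist_force: [-3.0, 0.5, -3.5]
width: 0.274
grip_force: 68.7
```

```bash
python3 - <<'E'
from h import *
np.set_printoptions(precision=4,suppress=True)
cs={n:viewer.read_camera(n) for n in("scene",)}
s=monitor.read_state();print(s["time"],s["tool_pos"],s["tcp_rot"],s["wrist_force"],s["torque"],s["width"])
save(cs["scene"],"m6.png",(220,80,380,200),4)
E
```

```text
13.95 [0.5694 0.2248 0.2758] [2.4421 1.9742 0.0034] [-2.0669  0.7477 -1.6381] [-0.0097  0.6616 -0.0263] 0.2757348711155491
```

View pics/m6.png

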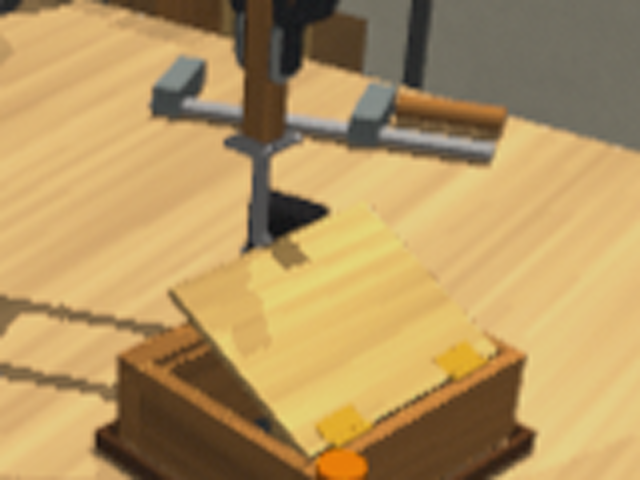

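The lid is up about 0.45 rad, with the toe under its front edge at crop (265,245). Continue the arc.

>>> step_arm(series=[0, 0.0041, -0.0087, 0, 0, 0.0083, -0.0164, 0, 0, 0.0128, -0.0237, 0, 0, 0.0178, -0.0306, 0, 0, 0.0232, -0.0373, 0, 0, 0.029, -0.0436, 0, 0, 0.0353, -0.0495, 0, 0, 0.0418, -0.055, 0])

```text
time: 14.95
tool_pos: [0.6093, 0.2161, 0.3296]
tcp_rot: [-2.443, -1.975, -0.0]
wrist_force: [-2.7, 0.8, -2.7]
width: 0.271
grip_force: 69.1
```

>>> step_arm(series=[0, 0.0062, -0.0046, 0, 0, 0.0126, -0.0088, 0, 0, 0.0192, -0.0127, 0, 0, 0.026, -0.0162, 0, 0, 0.0333, -0.0187, 0, 0, 0.0407, -0.0202, 0, 0, 0.0482, -0.0213, 0, 0, 0.0556, -0.022, 0])

```text
time: 15.95
tool_pos: [0.664, 0.2042, 0.3511]
tcp_rot: [2.443, 1.975, 0.0]
wrist_force: [-2.3, -0.0, -1.7]
width: 0.274
grip_force: 69.1
```

>>> step_arm(series=[0, 0.0066, 0, 0, 0, 0.0131, 0, 0, 0, 0.0195, 0, 0, 0, 0.026, 0.001, 0, 0, 0.0322, 0.002, 0, 0, 0.0383, 0.0034, 0, 0, 0.0443, 0.005, 0, 0, 0.05, 0.007, 0])

```text
time: 16.95
tool_pos: [0.7128, 0.1938, 0.344]
tcp_rot: [2.443, 1.975, 0.0]
wrist_force: [-1.2, 0.9, -1.4]
width: 0.272
grip_force: 69.2
```

```bash
python3 - <<'E'
from h import *
np.set_printoptions(precision=4,suppress=True)
cs={n:viewer.read_camera(n) for n in("scene",)}
s=monitor.read_state();print(s["time"],s["tool_pos"],s["tcp_rot"],s["wrist_force"],s["torque"],s["width"])
save(cs["scene"],"m7.png",(220,50,380,200),4)
E
```

```text
17.0 [0.7133 0.1935 0.3434] [2.4429 1.9744 0.0002] [-0.7053 -0.0125 -2.0649] [0.0659 0.1196 0.0012] 0.2717614982576529
```

View pics/m7.png

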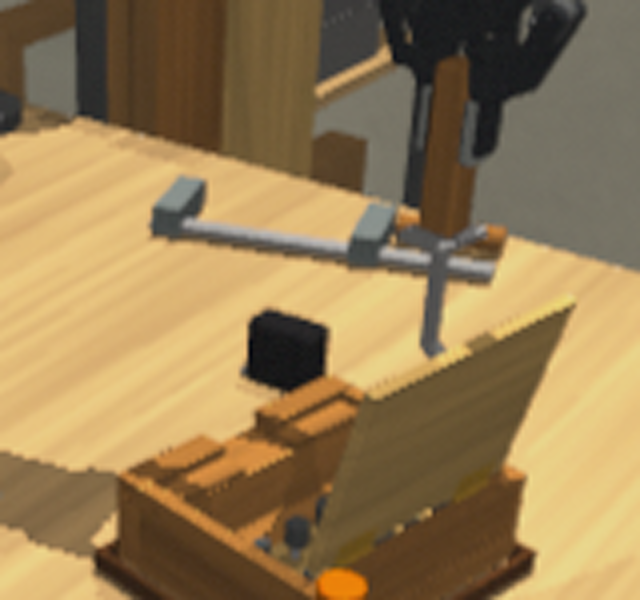

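Lid leans past upright. A last small push, then withdraw.

>>> step_arm(series=[0, 0.004, 0.001, 0, 0, 0.008, 0.002, 0, 0, 0.008, 0.002, 0, 0, -0.02, 0.002, 0, 0, -0.05, 0.002, 0, 0, -0.08, 0.002, 0, 0, -0.08, 0.002, 0, 0, -0.08, 0.002, 0])

```text
time: 18.0
tool_pos: [0.6347, 0.2106, 0.3426]
tcp_rot: [2.442, 1.975, 0.002]
wrist_force: [-0.0, -0.5, -1.8]
width: 0.276
grip_force: 69.5
```

```bash
python3 - <<'E'
from h import *
np.set_printoptions(precision=4,suppress=True)
s=monitor.read_state();print(s["time"],s["tool_pos"],s["tcp_rot"],s["wrist_force"])
print(shift(s["tool_pos"],s["tcp_rot"],[(.585,-.2152,.321)],.0108))
c=viewer.read_camera("scene");o=np.array([.6384,.2096]);ux=np.array([.9778,-.2098]);uy=np.array([.2098,.9778])
for th in(1.57,1.7,1.8,1.9):
    print(th,[((proj(np.r_[o+ux*(.082-.152*np.cos(th))+uy*y,.09+.152*np.sin(th)],c)-[220,50])*4).round() for y in(.0965,-.0965)])
save(c,"m8.png",(220,50,380,200),4)
E
```

```text
18.0 [0.6347 0.2106 0.3426] [2.442  1.9746 0.0022] [-0.0138 -0.5356 -1.7505]
([array([-0.4268,  0.0405,  0.0215])], np.float64(-0.22165397450441704), np.float64(-0.2108539745044172))
1.57 [array([535., 272.]), array([331., 366.])]
1.7 [array([560., 284.]), array([355., 380.])]
1.8 [array([578., 296.]), array([374., 394.])]
1.9 [array([596., 310.]), array([393., 411.])]
```

View pics/m8.png

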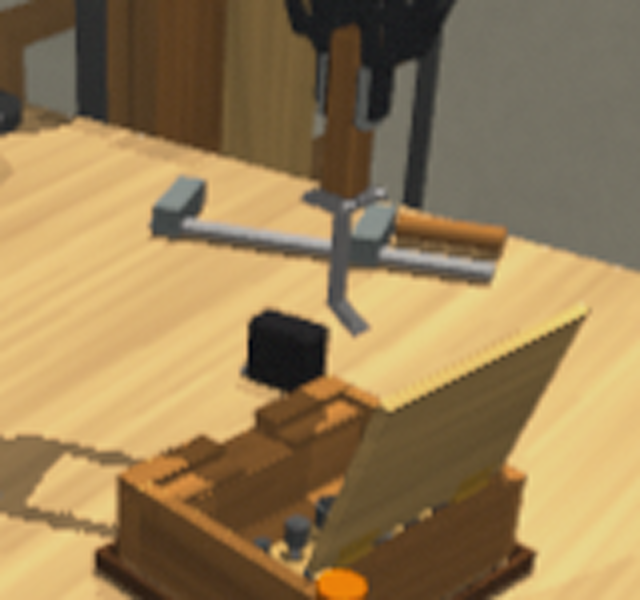

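Lid is at about 1.86 rad and stays (top edge from (385,410) to (585,308)). Carry the bar back.

>>> step_arm(series=[-0.05, 0.005, 0, -0.03, -0.105, 0.01, 0, -0.06, -0.16, 0.015, 0, -0.09, -0.215, 0.02, 0.005, -0.12, -0.27, 0.026, 0.01, -0.15, -0.325, 0.031, 0.0215, -0.18, -0.38, 0.036, 0.0215, -0.21, -0.4268, 0.0405, 0.0215, -0.222])

```text
time: 19.05
tool_pos: [0.5842, -0.2181, 0.3202]
tcp_rot: [2.21, 2.232, -0.0]
wrist_force: [1.1, 0.3, -1.2]
width: 0.279
grip_force: 68.8
```

>>> step_arm(series=[0, 0, 0, 0, 0, 0, 0, 0, 0, 0, 0, 0, 0, 0, 0, 0])

```text
time: 19.55
tool_pos: [0.5846, -0.214, 0.3207]
tcp_rot: [2.207, 2.235, 0.0]
wrist_force: [-0.3, -0.1, -1.7]
width: 0.277
grip_force: 68.8
```

```bash
python3 - <<'E'
from h import *
np.set_printoptions(precision=4,suppress=True)
P=[];Q=[]
for i in range(4):
    c=viewer.read_camera("scene"); s=monitor.read_state();P.append(s["tool_pos"]);v=s["tcp_rot"];Q.append(v*np.sign(v[0]))
p=np.mean(P,0);q=np.mean(Q,0);print(s["time"],p,np.std(P,0),q,s["wrist_force"])
print(shift(p,q,[(.585,-.2152,.321)],.0108))
tip=[p[0]+.0242,p[1],p[2]-.135];print(proj(tip,c),[d for d in viewer.spot_point(c,"bar_tip")][:2])
E
```

```text
19.75 [ 0.5845 -0.2143  0.3207] [0.0001 0.0001 0.    ] [2.2076 2.2349 0.0002] [ 0.0736 -0.7315 -0.7835]
([array([-0.0009,  0.0005, -0.0003])], np.float64(0.0015219298960795768), np.float64(0.012321929896079506))
[180.9714 213.1187] [{'point': [218.6, 302.5], 'score': 0.91}, {'point': [182.2, 212.1], 'score': 0.7}]
```

>>> step_arm(series=[-0.001, 0.0005, 0.03, 0, -0.001, 0.0005, 0.06, 0, -0.001, 0.0005, 0.08, 0, -0.001, 0.0005, 0.09, 0, -0.001, 0.0005, 0.1, 0, -0.001, 0.0005, 0.11, 0, -0.001, 0.0005, 0.11, 0])

```text
time: 20.68
tool_pos: [0.5844, -0.216, 0.2099]
tcp_rot: [-2.208, -2.233, 0.001]
wrist_force: [0.8, -0.4, -1.1]
width: 0.273
grip_force: 68.7
```

>>> step_arm(series=[0, 0, 0.015, 0, 0, 0, 0.03, 0, 0, 0, 0.045, 0, 0, 0, 0.054, 0, 0, 0, 0.057, 0, 0, 0, 0.057, 0, 0, 0, 0.057, 0])

```text
time: 21.55
tool_pos: [0.5853, -0.2163, 0.1543]
tcp_rot: [2.208, 2.233, 0.001]
wrist_force: [0.4, 0.5, -1.9]
width: 0.275
grip_force: 68.9
```

Passing freely; seat the collar gently.

>>> step_arm(series=[0, 0, 0.001, 0, 0, 0, 0.002, 0, 0, 0, 0.0025, 0, 0, 0, 0.0025, 0, 0, 0, 0.0025, 0])

```text
time: 22.18
tool_pos: [0.5849, -0.2161, 0.1515]
tcp_rot: [2.209, 2.233, 0.0]
wrist_force: [-0.8, 1.3, 2.2]
width: 0.276
grip_force: 69.2
```

>>> step_arm(series=[0, 0, 0.0005, 0, 0, 0, 0.001, 0, 0, 0, 0.001, 0, 0, 0, 0.001, 0])

```text
time: 22.68
tool_pos: [0.585, -0.2161, 0.1515]
tcp_rot: [2.209, 2.233, 0.001]
wrist_force: [-2.5, 1.3, 7.3]
width: 0.274
grip_force: 69.9
```

>>> step_arm(series=[0, 0, -0.001, 0, 0, 0, -0.001, 0], newtons=20)

```text
time: 22.92
tool_pos: [0.5849, -0.2161, 0.1515]
tcp_rot: [2.209, 2.233, 0.0]
wrist_force: [-1.3, 0.5, 4.5]
width: 0.275
grip_force: 69.3
```

>>> step_arm(series=[0, 0, 0, 0, 0, 0, 0, 0, 0, 0, 0, 0, 0, 0, 0, 0, 0, 0, 0, 0, 0, 0, 0, 0, 0, 0, 0, 0], gripper=1)

```text
time: 23.8
tool_pos: [0.5848, -0.2161, 0.1511]
tcp_rot: [2.209, 2.234, 0.0]
wrist_force: [0.2, -0.1, 0.3]
width: 0.999
grip_force: 0.0
```

>>> step_arm(series=[0, 0, -0.02, 0, 0, 0, -0.05, 0, 0, 0, -0.09, 0, 0, 0, -0.13, 0, 0, -0.04, -0.16, 0, 0, -0.09, -0.17, 0, 0, -0.14, -0.17, 0, 0, -0.14, -0.17, 0])

```text
time: 24.8
tool_pos: [0.4425, -0.2177, 0.3233]
tcp_rot: [2.209, 2.23, 0.001]
wrist_force: [0.3, 0.0, -0.3]
width: 1.002
grip_force: 0.0
```

```bash
python3 - <<'E'
from h import *
c=viewer.read_camera("scene");t=viewer.read_camera("top");s=monitor.read_state();print(s["time"],s["tool_pos"],s["wrist_force"],s["width"])
f=lambda c,x,y,w,W:cv2.resize(c["image"][y:y+w,x:x+w,::-1],(W,W),interpolation=cv2.INTER_CUBIC)
cv2.imwrite("pics/m9.png",np.hstack([f(c,130,180,90,400),f(c,190,60,220,400)]))
for n,k in(("scene",c),("top",t)):
    for l in("glue","tape","offcut"):
        for d in viewer.spot_point(k,l)[:1]:print(n,l,onz(d["point"],k,0)[:2].round(3))
E
```

```text
24.9 [ 0.44509163 -0.21788059  0.32278768] [-0.16120599 -0.35561468 -0.23249237] 0.9975114141215404
scene glue [0.77  0.001]
scene tape [0.462 0.43 ]
scene offcut [ 0.455 -0.005]
top glue [0.763 0.006]
top tape [0.473 0.445]
top offcut [ 0.441 -0.012]
```

View pics/m9.png

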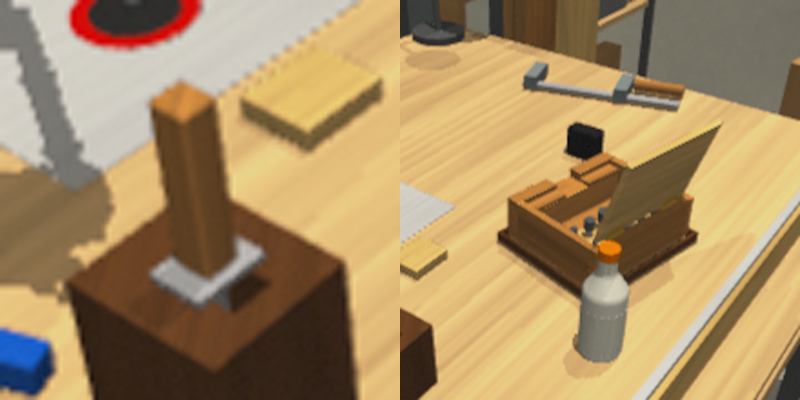

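The bar stands upright on its collar in the stand (crop (200,190)), the lid is open past upright, and the bystanders haven't moved.

```bash
python3 -c "
from workcell import job
print(job.finish_job())"
```

```text
the job is handed in; nothing more can be done
None
```

The job is handed in: the lid stands open at about 1.86 rad, the bar is back upright on its collar in the stand and released, the glue, offcut and tape are where they were, and it took about 25 s of the 64 s; the hand-in call returned no verdict.

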